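Scrape clinging sample plates off a tipped tray into a cup

ROBOT

A 6-joint arm with a two-finger parallel gripper is mounted at the origin on a cart in front of the work surface, level with it; the furniture and walls round the work are solid. World frame = base frame: x ahead of the robot, y to its left, z up, the work surface at z = 0. Lengths are in m, angles in rad, forces in N, time in s.
With the tool pointing down it reaches from about 0.35 to 0.775 m from the base axis. Payload 7.3 kg.
Tool frame: the origin (TCP) lies at the very end of the fingers, on their centre line; the grasp point (between the pads) lies 19 mm behind it (pinch_z is the distance from the TCP to the grasp point, in m); z points along the fingers, y is the line along which they close (so a half turn about z gives the same grasp; the last joint's range is limited). The gripper opens to 92 mm and grips with 3 to 60 N. Pads are 19 mm wide; open, the fingers measure 130 mm over their backs; the gripper's body (75 mm by 190 mm) begins 47 mm behind the grasp point.
Start: joints at [-1.411, 0.342, 1.524, -0, 1.275, -0.146], TCP at [0.158, -0.501, 0.227] pointing down, gripper open.
Joint ranges: [-2.53, 2.53], [-0.77, 2.02], [0.04, 2.7], [-1, 4.14], [0.28, 2.66], [-3.11, 3.11]. Speed limits (rad/s): [2.57, 2.57, 3.14, 3.14, 3.14, 3.14].

INTERFACE

Orientations are given as [roll, pitch, yaw] about the fixed x, y, z axes, in that order (R = Rz(yaw) Ry(pitch) Rx(roll)).
In Python, from cell import * gives the robot as it stands.
- The arm moves only by the tool arm_command, never from a script. Its arguments are lists of equal length, an entry for each row: "fingers": the gripper command: -1 is fully open, 1 is shut, values between are in proportion; "travel": the shift along the tool's x, y, z in m, a list of three; "dr": the turn, a rotation vector about the tool's x, y, z in degrees, a list of three. In form: {"fingers": [fingers, ...], "travel": [[x, y, z], ...], "dr": [[wx, wy, wz], ...]}. A call has 1 to 8 rows; each row is the pose to reach, as a shift and turn from the pose commanded when the call began, along the tool's axes at that moment; what a row does not reach only later rows make up. A row lasts 1/12 s, in which the tool goes at most 41.7 mm and 7.16 degrees, less where a joint would pass 70% of its speed; a pose out of reach is approached as far as the arm can. A call with a gripper value outside its range is refused whole. The fingers move at their own pace and stop on an object; "squeeze" is the grip in N (left out, the last holds). Time passes only in rows, so rows that repeat a pose let the fingers close. It gives the time, the measured TCP pose, the force, the opening and the grip force at its end, in the units of the state.
- observe(): the state, without advancing time (a new reading comes with each control period).
- read_camera(name): name is "scene" or "top" or "wrist"; returns a dict with "color" (480x640x3 uint8, blue, green, red), "z_map" (480x640 float32, m along the optical axis (not along the pixel's ray), 0 where there is no reading), "fx", "fy", "cx", "cy" (pixels), "R" (3x3) and "t" (3): a world point X has camera coordinates R X + t. Camera axes: x right, y down, z forward; pixel columns grow to the right and rows downward; lengths in m; the calibration is good to about 2 mm. A picture is of the moment at which its call begins.
- hand_in(): hands the job in; it is judged then, once.
The state is a dict: "time": time; "qpos": joint angles; "qvel": joint speeds; "joint_efforts": joint torques, N m; "tool_pos": TCP position; "tool_rot": TCP orientation; "contact_force": force on the tool from outside, world axes, zero at the start; "torque": the same for the moment, N m; "opening": finger opening in m; "grip_force": force on a finger pad.
Only numpy, scipy, OpenCV 4.12 (cv2) and the standard library are available. Lean on these libraries where they do the work, as an engineer would, in place of code of your own. Each camera call takes 0.05 s, during which the arm holds its last target. There are 200 camera calls.

TASK

Lift the sorting tray by the bar at its back until it is tipped up as far as it goes; its stiff hinge then keeps it there. Take the scraper from its rest and set its edge down on the tray's floor so lightly that the tray stays tipped, and with it sweep all three steel plates that cling there down into the cup under the tray's mouth, never touching them with the fingers. Then put the scraper back into its rest, and leave the cup and the other things on the desk where they are.

Things in the scene. Friction and masses are not known exactly. Their poses are not given: they have to be found in the camera images.
- tray (a joint): hinge of the sorting tray on its stand, rad: 0 = level (start, lower stop), 0.52 = fully tipped (upper stop). The hinge axis is level, runs across the tray and passes 35 mm behind the floor's front edge and 4 mm below the floor's surface, 95 mm above the desk. Friction of about 1.8 N m holds the tray wherever it is left; lifting it by the bar takes about 11 N, and pressing on the floor with more than about 1.5 N m about the axis (10 N at the back) pushes it down again.
- tray_bar (a point): centre of the tray's lifting bar, a round black bar 10 mm thick and 64 mm long that lies across, behind the tray (37 mm behind its back wall and 36 mm above its floor's surface), carried at 28 mm either side of its centre by two thin steel arms. It moves with the tray. Its x axis points along the tray's floor away from the mouth, y along the bar, z square to the floor and up. It lies 190 mm behind the hinge axis and 40 mm above it when level.
- tray_mouth (a point): middle of the front edge of the tray's floor surface, where the tray is open (it faces the robot); axes as tray_bar: x uphill along the floor, y across, z square to the floor. Dark sheet-steel tray, inside 70 mm wide and 187 mm long, side and back walls 12 mm high above the floor, no front wall.
- tray_back (a point): middle of the back end of the tray's floor surface, at the foot of the back wall; axes as tray_mouth, 187.5 mm uphill of it.
- stand: dark base and grey cheeks that carry the tray, fixed to the desk; origin on the desk right under the middle of the hinge axis, x points to the tray's back. The two cheeks stand 43 to 49 mm either side of the middle, up to 110 mm high, from 10 mm before the hinge axis to 44 mm behind it.
- plate0: bare steel plate 16 x 16 x 4 mm, 20 g, lying flat on the tray's floor, to which it clings: it does not slide when the tray is tipped and has to be pushed. Origin at the centre of its underside.
- plate1: another such plate
- plate2: another such plate
- cup: open steel cup standing loose on the desk under the tray's mouth, 55 mm high, rim 96 mm across, wall 3 mm; origin at the centre of its underside. It is already where the plates will fall.
- scraper_grip (a point): centre of the scraper's handle, where to grip it. The scraper hangs upright in its rest: steel blade 56 mm wide (y), 3 mm thick (x) and 44 mm high with a straight lower edge; above it a black shoulder 22 mm (x) x 56 mm (y) x 12 mm high; above that the black handle, 14 mm (x) x 20 mm (y), 58 mm high. z points up the handle. The point is 87 mm above the blade's edge and 31 mm above the shoulder's top; the handle's top is 27 mm above it. 110 g.
- scraper_edge (a point): middle of the blade's lower edge, 87 mm below scraper_grip; axes as scraper_grip
- rest_top (a point): centre of the top face of the scraper's rest, a grey block 44 mm (x) x 74 mm (y), 52 mm high, fixed to the desk, with a slot 11 mm (x) x 66 mm (y), 46 mm deep from the top. The scraper's blade hangs in the slot and its shoulder sits on the top face, so that scraper_grip is 43 mm above this point.
- battery: nine volt block battery standing on the desk, 18 x 29 x 47 mm, a bystander; origin at its underside
- vial: brown glass vial with black cap, 22 mm across, 49 mm high, a bystander; origin at its underside
- tape: roll of white tape lying flat, 68 mm across, 19 mm high, a bystander; origin at its underside
- mug: green mug 96 mm high, a bystander; origin at its underside
There are look-alikes about, which are no part of the job. Several things have the shape of the cup; the one meant has the colours described above.

How it is judged:
On the way, in this order (a step that is already met when the one before it is completed fails the run):
1. the tray is tipped up, at least 0.46 rad (value of joint tray above 0.46 rad), for 0.3 s.
2. the scraper's edge rests on the tipped tray's floor (contact above 0.5 N), between its walls (value of joint tray above 0.46 rad and contact force between scraper and tray above 0.5 N and z of scraper_edge in the frame of tray_mouth between -0.004 and 0.004 m and x of scraper_edge in the frame of tray_mouth between 0.02 and 0.19 m and y of scraper_edge in the frame of tray_mouth between -0.035 and 0.035 m), for 0.05 s.
3. all three plates lie in the cup while the tray is still tipped (value of joint tray above 0.46 rad and horizontal distance between each of plate0, plate1, plate2 and cup below 0.045 m and z of plate0 in the frame of cup between -0.005 and 0.035 m and z of plate1 in the frame of cup between -0.005 and 0.035 m and z of plate2 in the frame of cup between -0.005 and 0.035 m), for 0.2 s.
At the end, for the whole second after the job is handed in: The three plates lie inside the cup, the cup stands upright, the tray is still tipped up by at least 0.46 rad, and the scraper hangs in its rest with its shoulder down on the rest's top (height within 5 mm, upright within 0.15 rad, handle within 12 mm of the rest's middle) (all of step 3 and angle between cup's own z axis and vertical below 0.1 rad and horizontal distance between scraper_grip and rest_top below 0.012 m and z of scraper_grip in the frame of rest_top between 0.036 and 0.048 m and angle between scraper_grip's own z axis and vertical below 0.15 rad); the robot touches nothing.
It fails at once if the fingers touch a plate (contact force between the fingers and plate0 above 0.3 N or contact force between the fingers and plate1 above 0.3 N or contact force between the fingers and plate2 above 0.3 N).
It fails at once if the cup is pushed more than 25 mm or tipped (distance of cup from where it was at the start of the episode above 0.025 m or angle between cup's own z axis and vertical above 0.3 rad).
It fails at once if a bystander is moved by more than 30 mm (distance of any of battery, vial, tape, mug from where it was at the start of the episode above 0.03 m).
It also fails if it takes over 58 s, if anything falls off the work surface, if the arm or the gripper's body presses on something with over 40 N, if the wrist force passes 120 N, or if a joint passes its speed limit or range.

## Working session

There is one attempt and no reset: what is moved stays moved. The work goes in short steps, Python scripts to look and compute and a tool call to move; the robot and the scene stay as the last step left them, time stands still between calls to the robot, and variables do not carry over. Pictures are saved under pics/ and viewed, at most 10 in all, crops included, and the job is handed in when it is done.

Besides the shell and the picture viewer there is one more tool, called after "Call:" in YAML: its name, and indented under it one key for each argument. arm_command: Moves the arm, as the interface text tells. Its arguments: {"type":"object","properties":{"fingers":{"type":"array","items":{"type":"number"}},"travel":{"type":"array","items":{"type":"array","items":{"type":"number"}}},"dr":{"type":"array","items":{"type":"array","items":{"type":"number"}}},"squeeze":{"type":"number"}},"required":["fingers","travel","dr"]}

```bash
mkdir -p pics; ls; cat > h.py <<'E'
from cell import *
import numpy as np, cv2
from scipy.spatial.transform import Rotation as Ro
def cloud(c):
    v,u=np.mgrid[0:480,0:640]; z=c["z_map"]
    P=np.stack([(u-c["cx"])/c["fx"]*z,(v-c["cy"])/c["fy"]*z,z],-1)
    return (P-np.array(c["t"]))@np.array(c["R"])
E
python3 - <<'E'
from h import *
print(observe())
for n in("scene","top"):
    c=read_camera(n); cv2.imwrite(f"pics/{n}0.png",c["color"]); np.savez(f"{n}0.npz",**c)
    print(n,c["fx"],np.array(c["R"]).round(3).tolist(),np.array(c["t"]))
E
```

```text
pics
{'time': 0.0, 'qpos': array([-1.41097720e+00,  3.42732308e-01,  1.52501121e+00, -2.01775088e-05,
        1.27540277e+00, -1.45976067e-01]), 'qvel': array([ 0.00176407, -0.00094554,  0.00076946, -0.00139768, -0.00107784,
       -0.00061247]), 'joint_efforts': array([ 8.96060264e-04, -4.31234372e+01, -2.44217134e+01,  7.18402304e-02,
        5.59386739e-02, -1.10054689e-04]), 'tool_pos': array([ 0.1580139 , -0.50022937,  0.22604202]), 'tool_rot': array([-3.14005274e+00, -2.06899379e-04,  3.05800920e-01]), 'contact_force': array([0.03030054, 0.2696097 , 1.55997014]), 'torque': array([-0.02257418, -0.02917473, -0.04141783]), 'grip_force': 0.0, 'opening': 0.0920619327860275}
scene 526.2387032217173 [[-0.657, -0.754, -0.013], [-0.579, 0.516, -0.631], [0.482, -0.407, -0.775]] [0.40969239 0.36014613 0.92149897]
top 451.97369102529905 [[0.007, -1.0, 0.025], [-0.984, -0.012, -0.176], [0.176, -0.023, -0.984]] [0.0412189  0.56241362 0.90322061]
```

View pics/top0.png

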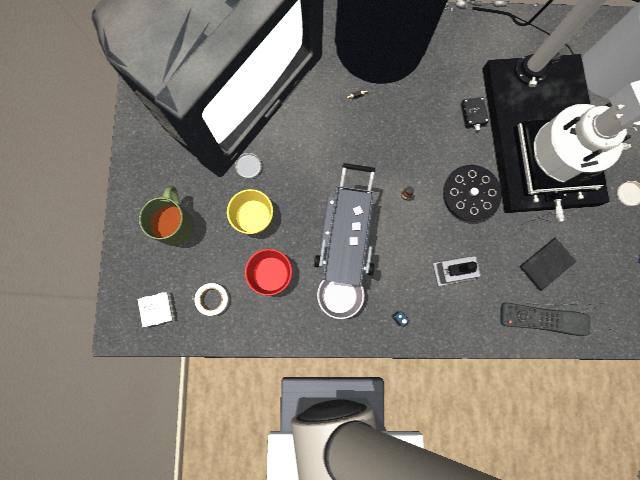

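View pics/scene0.png

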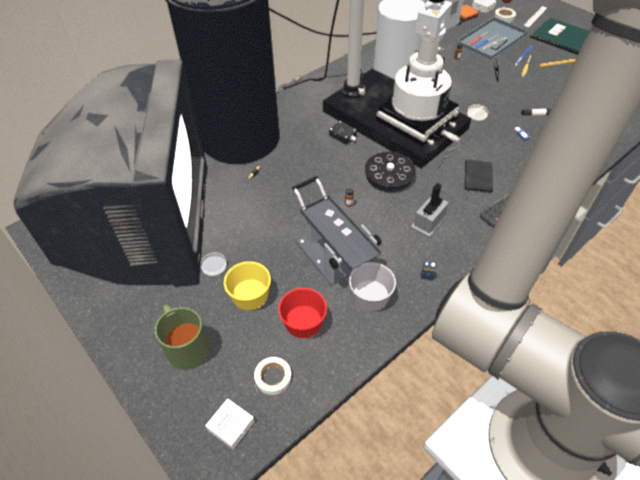

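Top view: the tray runs from the bar at (359,168) to the mouth near (345,285). The plates are at (358,211), (356,227) and (354,241), the steel cup at (341,297), the scraper in its rest at (460,268), the vial at (407,194) and the battery at (401,319).

```bash
python3 - <<'E'
from h import *
c=dict(np.load("top0.npz")); P=cloud(c); img=c["color"].astype(int)
roi=np.zeros((480,640),bool)
def rep(n,m):
    Q=P[m]; print(n,m.sum(),np.median(Q,0).round(4),Q.min(0).round(3),Q.max(0).round(3))
def box(x0,x1,y0,y1):
    m=np.zeros((480,640),bool); m[y0:y1,x0:x1]=1; return m
z=P[...,2]; g=img.min(-1); ok=c["z_map"]>0
def rect(n,m):
    m=cv2.UMat(m.astype(np.uint8)).get()
    Q=P[m>0][:,:2].astype(np.float32); r=cv2.minAreaRect(Q); print(n,len(Q),r, "z",np.median(P[m>0][:,2]).round(4))
# plates
pm=(g>170)&box(340,372,195,255)&(z>.08)
n,l,s,ce=cv2.connectedComponentsWithStats(pm.astype(np.uint8))
for i in range(1,n):
    if s[i,4]>15: rep("plate",l==i)
# bar
rect("bar",box(335,385,155,178)&(z>.11))
rect("tray floor",box(310,385,185,290)&(z>.085)&(z<.104))
rect("trayall",box(310,385,175,290)&(z>.085)&(z<.12))
rect("cup",box(310,372,265,325)&(z>.05)&(z<.06))
rect("rest",box(425,490,250,290)&(z>.045)&(z<.058))
rect("shoulder",box(425,490,245,290)&(z>.06)&(z<.07))
rect("handle",box(425,490,245,290)&(z>.11))
print(P[155:180:3,345:380:5,2].round(3))
E
```

```text
plate 66 [ 0.5968 -0.0173  0.1041] [ 0.588 -0.027  0.099] [ 0.606 -0.008  0.107]
plate 69 [ 0.5646 -0.0142  0.1039] [ 0.558 -0.023  0.098] [ 0.573 -0.006  0.108]
plate 69 [ 0.5353 -0.0081  0.104 ] [ 0.528 -0.017  0.1  ] [ 0.543 -0.     0.107]
plate 16 [ 0.5142 -0.0398  0.1109] [ 0.507 -0.041  0.107] [ 0.521 -0.039  0.112]
bar 221 ((0.5342106819152832, 0.010177679359912872), (0.06355521082878113, 0.2967417538166046), 79.45390319824219) z 0.139
tray floor 3264 ((0.5456037521362305, 0.002782762050628662), (0.11637122929096222, 0.1888386309146881), 82.43604278564453) z 0.1001
trayall 3994 ((0.5513765811920166, 0.004138432443141937), (0.11712319403886795, 0.20222041010856628), 84.27043151855469) z 0.1006
cup 181 ((0.4301404058933258, 0.00367630273103714), (0.08748752623796463, 0.11539459228515625), 20.59039878845215) z 0.0559
rest 438 ((0.4858875572681427, -0.23617807030677795), (0.044087350368499756, 0.07559219747781754), 10.094554901123047) z 0.053
shoulder 165 ((0.4855346977710724, -0.23559461534023285), (0.02256651408970356, 0.055011190474033356), 10.43238639831543) z 0.0648
handle 97 ((0.44474858045578003, -0.08734044432640076), (0.014201583340764046, 0.3275238275527954), 15.49276065826416) z 0.1223
[[-0.001 -0.001  0.002 -0.002  0.001  0.002  0.001]
 [-0.     0.001 -0.003 -0.001  0.001 -0.    -0.001]
 [ 0.001 -0.     0.001 -0.    -0.002  0.002  0.001]
 [ 0.14   0.14  -0.001 -0.002  0.001  0.001  0.001]
 [ 0.139  0.14   0.142  0.141  0.139  0.144 -0.   ]
 [ 0.136  0.003  0.001  0.134  0.138  0.141  0.001]
 [ 0.     0.001  0.002  0.001 -0.     0.135 -0.002]
 [-0.003  0.     0.003  0.001  0.001  0.134  0.001]
 [-0.001  0.987 -0.001 -0.     0.001  0.131  0.002]]
```

```bash
python3 - <<'E'
from h import *
c=dict(np.load("top0.npz")); P=cloud(c)
z=P[...,2]
def sel(x0,x1,y0,y1,a,b,lo=.3,hi=.8):
    m=np.zeros((480,640),bool); m[y0:y1,x0:x1]=1
    m&=(z>a)&(z<b)
    n,l,s,_=cv2.connectedComponentsWithStats(m.astype(np.uint8)); i=1+np.argmax(s[1:,4]); return P[l==i]
def r(n,Q): print(n,len(Q),cv2.minAreaRect(Q[:,:2].astype(np.float32)),Q.mean(0).round(4))
b=sel(338,380,160,175,.137,.15); r("bar",b)
f=sel(318,375,188,290,.088,.103); r("floor",f)
# width edges of floor per x slice
for x in np.arange(.46,.64,.02):
    q=f[abs(f[:,0]-x)<.006]
    if len(q): print(x.round(2),len(q),np.percentile(q[:,1],[2,98]).round(4),np.median(q[:,2]).round(4))
w=sel(310,385,178,290,.106,.118); r("wall",w)
r("handle",sel(435,490,245,290,.11,.14))
cu=sel(310,372,265,325,.047,.065); (x,y),R=cv2.minEnclosingCircle(cu[:,:2].astype(np.float32)); print("cup",x,y,R,np.percentile(cu[:,1],[1,99]),cu[:,0].min())
E
```

```text
bar 144 ((0.6742808222770691, -0.015639521181583405), (0.06336429715156555, 0.01027610618621111), 82.65611267089844) [ 0.6742 -0.0161  0.1402]
floor 3042 ((0.545626163482666, 0.002073090523481369), (0.07033593207597733, 0.1886630654335022), 82.10193634033203) [0.5426 0.003  0.1   ]
0.46 201 [-0.0198  0.0467] 0.1002
0.48 214 [-0.0221  0.0449] 0.0998
0.5 219 [-0.026  0.043] 0.1001
0.52 208 [-0.0283  0.0393] 0.0999
0.54 175 [-0.0314  0.0373] 0.1001
0.56 177 [-0.0344  0.0344] 0.1001
0.58 205 [-0.0367  0.0315] 0.1002
0.6 164 [-0.039   0.0291] 0.1003
0.62 195 [-0.043   0.0256] 0.0999
wall 353 ((0.5505099892616272, 0.0015026144683361053), (0.07505319267511368, 0.1953268200159073), 82.0000991821289) [ 0.5702 -0.0028  0.1114]
handle 80 ((0.4858338534832001, -0.23563392460346222), (0.013670419342815876, 0.018352681770920753), 3.955935478210449) [ 0.4856 -0.2345  0.121 ]
cup 0.4297705888748169 0.01461679395288229 0.04767703637480736 [-0.0322984  0.0617455] 0.3831677848914953
```

```bash
cat >> h.py <<'E'
import sys
YT=-7.9; D=np.array([np.cos(np.radians(YT)),np.sin(np.radians(YT)),0]); Y=np.array([-D[1],D[0],0]); Z=np.array([0,0,1.])
HINGE=np.array([.4866,.0103,.095])
def rot(yaw,tilt=0): return Ro.from_euler('xyz',[180,0,yaw],degrees=True)*Ro.from_euler('x',-tilt,degrees=True)
def tray(x,y,z,a):   # tray-mouth coords -> world at tip angle a (rad)
    X=D*np.cos(a)+Z*np.sin(a); N=-D*np.sin(a)+Z*np.cos(a)
    return HINGE+(x-.035)*X+y*Y+(z+.004)*N
def to(p,R,frm=None):
    o=observe(); p0,R0=(o["tool_pos"],Ro.from_euler('xyz',o["tool_rot"])) if frm is None else frm
    print("t",round(o["time"],2),"pos",o["tool_pos"].round(4),"F",o["contact_force"].round(1),"open",round(o["opening"],4),"grip",round(o["grip_force"],1))
    print("  travel",R0.inv().apply(np.array(p)-p0).round(4).tolist(),"dr",(R0.inv()*R).as_rotvec(degrees=True).round(2).tolist())
E
python3 - <<'E'
from h import *
to([.674,-.016,.25],rot(82.1))
E
```

```text
t 0.1 pos [ 0.158  -0.5003  0.2261] F [0.2 0.2 0.2] open 0.0919 grip 0.0
  travel [0.6378, -0.3065, -0.0233] dr [-0.06, -0.05, -64.58]
```

Call:
arm_command:
  fingers: [-0.2,-0.2,-0.2,-0.2,-0.2,-0.2,-0.2,-0.2]
  travel:
    - [0.319,-0.153,-0.04]
    - [0.319,-0.153,-0.04]
    - [0.319,-0.153,-0.04]
    - [0.319,-0.153,-0.04]
    - [0.319,-0.153,-0.04]
    - [0.319,-0.153,-0.04]
    - [0.319,-0.153,-0.04]
    - [0.319,-0.153,-0.04]
  dr:
    - [0,0,-32]
    - [0,0,-32]
    - [0,0,-32]
    - [0,0,-32]
    - [0,0,-32]
    - [0,0,-32]
    - [0,0,-32]
    - [0,0,-32]

```text
time: 0.77
tool_pos: [0.4007, -0.2723, 0.2642]
tool_rot: [-3.141, 0.0, 0.864]
contact_force: [1.3, -0.7, 0.1]
opening: 0.0553
grip_force: 0.0
```

```bash
python3 -c "
from h import *
to([.674,-.016,.22],rot(82.1))"
```

```text
t 0.77 pos [ 0.4007 -0.2723  0.2642] F [ 1.3 -0.7  0.1] open 0.0553 grip 0.0
  travel [0.3724, 0.0414, 0.0442] dr [-0.02, -0.0, -32.59]
```

Call:
arm_command:
  fingers: [-0.2,-0.2,-0.2,-0.2,-0.2,-0.2,-0.2,-0.2]
  travel:
    - [0.355,0.041,0.044]
    - [0.355,0.041,0.044]
    - [0.355,0.041,0.044]
    - [0.355,0.041,0.044]
    - [0.355,0.041,0.044]
    - [0.355,0.041,0.044]
    - [0.355,0.041,0.044]
    - [0.355,0.041,0.044]
  dr:
    - [0,0,-32]
    - [0,0,-32]
    - [0,0,-32]
    - [0,0,-32]
    - [0,0,-32]
    - [0,0,-32]
    - [0,0,-32]
    - [0,0,-32]

```text
time: 1.43
tool_pos: [0.643, -0.047, 0.2226]
tool_rot: [-3.141, 0.0, 1.423]
contact_force: [0.7, -1.1, 0.4]
opening: 0.0551
grip_force: 0.0
```

Call:
arm_command:
  fingers: [-0.2,-0.2]
  travel:
    - [0,0,0]
    - [0,0,0]
  dr:
    - [0,0,0]
    - [0,0,0]

```text
time: 1.6
tool_pos: [0.6424, -0.0468, 0.2213]
tool_rot: [-3.139, 0.0, 1.426]
contact_force: [-0.2, -0.6, -0.1]
opening: 0.0548
grip_force: 0.0
```

```bash
python3 -c "
from h import *
c=read_camera('wrist'); cv2.imwrite('pics/w1.png',c['color'])
P=cloud(c); m=(P[...,2]>.12)&(P[...,2]<.155)&(P[...,0]>.65)&(P[...,0]<.71)&(abs(P[...,1])<.07)
Q=P[m]; print(len(Q),Q.mean(0) if len(Q) else 0)
if len(Q): print(cv2.minAreaRect(Q[Q[:,2]>.135][:,:2].astype('f')))
to([.674,-.016,.116],rot(82.1))"
```

```text
2389 [ 0.67198402 -0.01352601  0.13685465]
((0.6733732223510742, -0.01637520268559456), (0.06356722861528397, 0.017962723970413208), 83.46051788330078)
t 1.65 pos [ 0.6417 -0.0483  0.2222] F [-1.2 -1.1  0.1] open 0.0551 grip 0.0
  travel [0.0367, 0.0275, 0.1061] dr [-0.13, 0.02, -0.49]
```

View pics/w1.png

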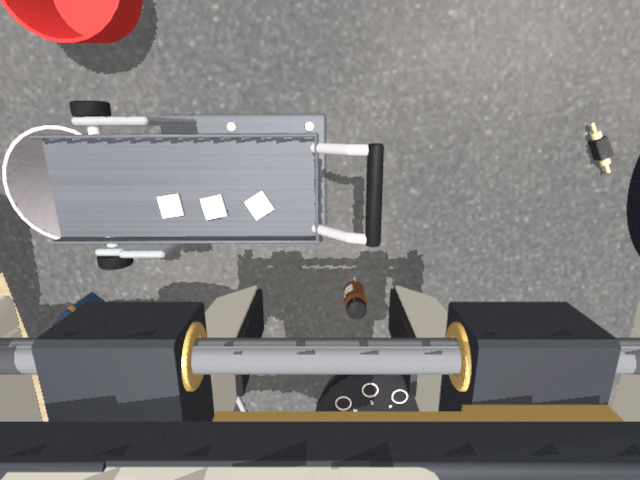

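The wrist view confirms the bar at (374,195) beside the open fingers, so I'm going to it.

Call:
arm_command:
  fingers: [-0.2,-0.2,-0.2,-0.2,-0.2,-0.2,-0.2]
  travel:
    - [0.037,0.028,0.01]
    - [0.037,0.028,0.03]
    - [0.037,0.028,0.05]
    - [0.037,0.028,0.08]
    - [0.037,0.028,0.106]
    - [0.037,0.028,0.106]
    - [0.037,0.028,0.106]
  dr:
    - [0,0,0]
    - [0,0,0]
    - [0,0,0]
    - [0,0,0]
    - [0,0,0]
    - [0,0,0]
    - [0,0,0]

```text
time: 2.23
tool_pos: [0.674, -0.0177, 0.1172]
tool_rot: [-3.139, 0.0, 1.421]
contact_force: [-0.0, 0.0, 0.4]
opening: 0.0553
grip_force: 0.0
```

Call:
arm_command:
  fingers: [1,1,1,1,1,1,1]
  travel:
    - [0,0,0]
    - [0,0,0]
    - [0,0,0]
    - [0,0,0]
    - [0,0,0]
    - [0,0,0]
    - [0,0,0]
  dr:
    - [0,0,0]
    - [0,0,0]
    - [0,0,0]
    - [0,0,0]
    - [0,0,0]
    - [0,0,0]
    - [0,0,0]
  squeeze: 20

```text
time: 2.82
tool_pos: [0.6752, -0.0163, 0.1176]
tool_rot: [3.141, 0.0, 1.423]
contact_force: [-0.1, 0.7, 0.8]
opening: 0.0128
grip_force: 0.0
```

```bash
python3 -c "
from h import *
o=observe(); p0=o['tool_pos'];R0=Ro.from_euler('xyz',o['tool_rot'])
for a in (.07,.15,.22,.3,.37,.45,.5,.53):
    b=tray(.225,0,.036,a)-tray(.225,0,.036,0); print(a,R0.inv().apply(b).round(4))
to([.674,-.016,.116],rot(82.1))"
```

```text
0.07 [-0.     -0.0033 -0.0132]
0.15 [-0.0001 -0.0081 -0.0279]
0.22 [-0.0001 -0.0133 -0.0405]
0.3 [-0.0002 -0.0203 -0.0544]
0.37 [-0.0003 -0.0273 -0.066 ]
0.45 [-0.0004 -0.0363 -0.0787]
0.5 [-0.0004 -0.0424 -0.0862]
0.53 [-0.0005 -0.0463 -0.0906]
t 2.82 pos [ 0.6752 -0.0163  0.1176] F [-0.1  0.7  0.8] open 0.0128 grip 0.0
  travel [0.0001, -0.0012, 0.0016] dr [0.02, 0.01, -0.57]
```

Call:
arm_command:
  fingers: [1,1,1,1,1,1,1,1]
  travel:
    - [0,0,0]
    - [0,0,0]
    - [0,0,0]
    - [0,-0.001,-0.006]
    - [0,-0.003,-0.013]
    - [0,-0.005,-0.02]
    - [0,-0.008,-0.028]
    - [0,-0.0105,-0.034]
  dr:
    - [0,0,0]
    - [0,0,0]
    - [0,0,0]
    - [0,0,0]
    - [0,0,0]
    - [0,0,0]
    - [0,0,0]
    - [0,0,0]

```text
time: 3.48
tool_pos: [0.6667, -0.0151, 0.151]
tool_rot: [3.137, -0.0, 1.423]
contact_force: [10.7, -1.6, -8.2]
opening: 0.0091
grip_force: 20.0
```

Call:
arm_command:
  fingers: [1,1,1,1,1,1,1,1]
  travel:
    - [0,-0.0028,-0.0065]
    - [0,-0.006,-0.0135]
    - [0,-0.0098,-0.0204]
    - [0,-0.0135,-0.0265]
    - [0,-0.0168,-0.032]
    - [0,-0.021,-0.0385]
    - [0,-0.0258,-0.0447]
    - [0,-0.0319,-0.0522]
  dr:
    - [0,0,0]
    - [0,0,0]
    - [0,0,0]
    - [0,0,0]
    - [0,0,0]
    - [0,0,0]
    - [0,0,0]
    - [0,0,0]

```text
time: 4.15
tool_pos: [0.6363, -0.0108, 0.2038]
tool_rot: [3.134, 0.0, 1.422]
contact_force: [12.9, -2.5, -5.2]
opening: 0.0092
grip_force: 20.0
```

Call:
arm_command:
  fingers: [1,1,1,1,1]
  travel:
    - [0,-0.002,-0.002]
    - [0,-0.003,-0.004]
    - [0,-0.003,-0.004]
    - [0,-0.003,-0.004]
    - [0,-0.003,-0.004]
  dr:
    - [0,0,0]
    - [0,0,0]
    - [0,0,0]
    - [0,0,0]
    - [0,0,0]

```text
time: 4.57
tool_pos: [0.6326, -0.0103, 0.2084]
tool_rot: [3.135, 0.0, 1.423]
contact_force: [7.9, -1.5, -1.3]
opening: 0.0089
grip_force: 20.0
```

```bash
python3 -c "
from h import *
for a in (.5,.52): print(tray(.225,0,.036,a)-[0,0,.019])
to(tray(.225,0,.036,.52)-[0,0,.019],rot(82.1))"
```

```text
[ 0.63276321 -0.00998182  0.20219415]
[ 0.63023421 -0.00963089  0.20511999]
t 4.57 pos [ 0.6326 -0.0103  0.2084] F [ 7.9 -1.5 -1.3] open 0.0089 grip 20.0
  travel [0.0003, -0.0024, 0.0033] dr [0.36, 0.02, -0.59]
```

Call:
arm_command:
  fingers: [1,1,1,1]
  travel:
    - [0,-0.002,-0.002]
    - [0,-0.003,-0.003]
    - [0,-0.003,-0.003]
    - [0,-0.003,-0.003]
  dr:
    - [0,0,0]
    - [0,0,0]
    - [0,0,0]
    - [0,0,0]

```text
time: 4.9
tool_pos: [0.6318, -0.0102, 0.2095]
tool_rot: [3.132, 0.0, 1.422]
contact_force: [20.5, -2.8, -13.9]
opening: 0.0094
grip_force: 20.0
```

Stop reached, because the force rose with almost no motion. Releasing and going up.

Call:
arm_command:
  fingers: [-0.2,-0.2,-0.2,-0.2,-0.2,-0.2,-0.2,-0.2]
  travel:
    - [0,0.002,0.002]
    - [0,0.002,0.002]
    - [0,0.002,0.002]
    - [0,0.002,0.002]
    - [0,0.002,-0.02]
    - [0,0.002,-0.045]
    - [0,0.002,-0.065]
    - [0,0.002,-0.065]
  dr:
    - [0,0,0]
    - [0,0,0]
    - [0,0,0]
    - [0,0,0]
    - [0,0,0]
    - [0,0,0]
    - [0,0,0]
    - [0,0,0]

```text
time: 5.57
tool_pos: [0.6306, -0.0095, 0.281]
tool_rot: [3.133, -0.0, 1.423]
contact_force: [-0.1, 0.9, 0.6]
opening: 0.054
grip_force: 0.0
```

```bash
python3 -c "
from h import *
c=read_camera('scene'); P=cloud(c); cv2.imwrite('pics/s2.png',c['color'][120:360,200:480])
R=P[(P[...,2]>.06)&(P[...,2]<.24)]; L=(R-HINGE); x=L@D;y=L@Y;z=L[:,2]
# fit the floor pitch: points inside |y|<30mm, x .02-.12
m=(abs(y)<.03)&(x>-.03)&(x<.125)&(z<.12)&(abs(z-.5726*x-.005)<.015)
k=np.polyfit(x[m],z[m],1); print(m.sum(),'angle',np.arctan(k[0]),'z0',k[1], 'expect', .004/np.cos(.52))
to([.4857,-.2355,.2],rot(100.2))"
```

```text
2288 angle 0.5218160167796989 z0 0.003957591610877106 expect 0.004609255123268645
t 5.62 pos [ 0.6299 -0.0095  0.2785] F [-0.3  0.2 -0.6] open 0.0546 grip 0.0
  travel [-0.2448, -0.1098, 0.0779] dr [0.3, 0.05, -18.67]
```

View pics/s2.png

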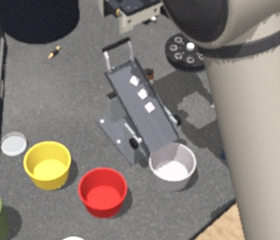

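Tray is tipped to 0.52 with the plates still on it. Next is the scraper.

Call:
arm_command:
  fingers: [-0.2,-0.2,-0.2,-0.2,-0.2,-0.2,-0.2,-0.2]
  travel:
    - [-0.245,-0.11,0.078]
    - [-0.245,-0.11,0.078]
    - [-0.245,-0.11,0.078]
    - [-0.245,-0.11,0.078]
    - [-0.245,-0.11,0.078]
    - [-0.245,-0.11,0.078]
    - [-0.245,-0.11,0.078]
    - [-0.245,-0.11,0.078]
  dr:
    - [0.3,0,-18.7]
    - [0.3,0,-18.7]
    - [0.3,0,-18.7]
    - [0.3,0,-18.7]
    - [0.3,0,-18.7]
    - [0.3,0,-18.7]
    - [0.3,0,-18.7]
    - [0.3,0,-18.7]

```text
time: 6.28
tool_pos: [0.4801, -0.2388, 0.1949]
tool_rot: [-3.131, -0.003, 1.744]
contact_force: [0.1, 0.2, -0.1]
opening: 0.0553
grip_force: 0.0
```

Call:
arm_command:
  fingers: [-0.2,-0.2]
  travel:
    - [0,0,0]
    - [0,0,0]
  dr:
    - [0,0,0]
    - [0,0,0]

```text
time: 6.45
tool_pos: [0.4843, -0.2351, 0.1973]
tool_rot: [-3.136, -0.002, 1.749]
contact_force: [-0.4, -0.4, -0.4]
opening: 0.0552
grip_force: 0.0
```

```bash
python3 -c "
from h import *
c=read_camera('wrist'); P=cloud(c); z=P[...,2]
n=(abs(P[...,0]-.4857)<.06)&(abs(P[...,1]+.236)<.06)
for k,a,b in(('rest',.045,.058),('sh',.06,.068),('handle',.116,.128)):
    m=(n&(z>a)&(z<b)).astype('uint8'); q,l,s,_=cv2.connectedComponentsWithStats(m)
    if q<2: continue
    Q=P[l==1+np.argmax(s[1:,4])]; print(k,len(Q),cv2.minAreaRect(Q[:,:2].astype('f')),Q[:,2].mean())
to([.4857,-.2358,.076],rot(100.2))"
```

```text
rest 2808 ((0.4875398576259613, -0.23772813379764557), (0.043919637799263, 0.07442658394575119), 10.422760963439941) 0.052541136772596225
sh 1119 ((0.48737195134162903, -0.23714962601661682), (0.02277405746281147, 0.05532939359545708), 9.86940860748291) 0.06412063300252659
handle 642 ((0.48759907484054565, -0.23699185252189636), (0.013355526141822338, 0.019773483276367188), 10.148022651672363) 0.12164324251115369
t 6.5 pos [ 0.4847 -0.2347  0.1976] F [-0.6  0.5  0.8] open 0.0549 grip 0.0
  travel [-0.0014, 0.0014, 0.1216] dr [-0.28, -0.06, 0.07]
```

Call:
arm_command:
  fingers: [-0.2,-0.2,-0.2,-0.2,-0.2,-0.2,-0.2]
  travel:
    - [-0.0025,0.0025,0.02]
    - [-0.0025,0.0025,0.05]
    - [-0.0025,0.0025,0.08]
    - [-0.0025,0.0025,0.105]
    - [-0.0025,0.0025,0.1215]
    - [-0.0025,0.0025,0.1215]
    - [-0.0025,0.0025,0.1215]
  dr:
    - [0,0,0]
    - [0,0,0]
    - [0,0,0]
    - [0,0,0]
    - [0,0,0]
    - [0,0,0]
    - [0,0,0]

```text
time: 7.08
tool_pos: [0.4871, -0.2364, 0.076]
tool_rot: [-3.136, -0.002, 1.751]
contact_force: [0.2, 1.1, 0.7]
opening: 0.055
grip_force: 0.0
```

Call:
arm_command:
  fingers: [1,1,1,1,1,1,1,1]
  travel:
    - [0,0,0]
    - [0,0,0]
    - [0,0,0]
    - [0,0,0]
    - [0,0,0]
    - [0,0,0]
    - [0,0,0]
    - [0,0,0]
  dr:
    - [0,0,0]
    - [0,0,0]
    - [0,0,0]
    - [0,0,0]
    - [0,0,0]
    - [0,0,0]
    - [0,0,0]
    - [0,0,0]
  squeeze: 40

```text
time: 7.75
tool_pos: [0.4867, -0.2378, 0.0763]
tool_rot: [-3.137, -0.001, 1.749]
contact_force: [-0.3, 0.5, 2.0]
opening: 0.014
grip_force: 40.0
```

```bash
python3 -c "
from h import *
to([.4871,-.2368,.076],rot(100.2)); print(observe()['tool_rot'])"
```

```text
t 7.75 pos [ 0.4867 -0.2378  0.0763] F [-0.3  0.5  2. ] open 0.014 grip 40.0
  travel [0.0009, 0.0006, 0.0003] dr [-0.28, -0.03, 0.01]
[-3.13674174e+00 -5.00027583e-04  1.74908021e+00]
```

Call:
arm_command:
  fingers: [1,1,1,1,1,1,1,1]
  travel:
    - [0,0,-0.02]
    - [0,0,-0.05]
    - [0,0,-0.085]
    - [0,0,-0.125]
    - [0,0,-0.165]
    - [0,0,-0.21]
    - [0,0,-0.22]
    - [0,0,-0.22]
  dr:
    - [0,0,0]
    - [0,0,0]
    - [0,0,0]
    - [0,0,0]
    - [0,0,0]
    - [0,0,0]
    - [0,0,0]
    - [0,0,0]

```text
time: 8.42
tool_pos: [0.489, -0.2384, 0.3005]
tool_rot: [3.141, 0.005, 1.749]
contact_force: [0.1, -1.1, -0.5]
opening: 0.014
grip_force: 40.0
```

```bash
python3 -c "
from h import *
to(tray(.167,-.004,.068+.04,.521),rot(82.1,29.85))"
```

```text
t 8.42 pos [ 0.489  -0.2384  0.3005] F [ 0.1 -1.1 -0.5] open 0.014 grip 40.0
  travel [0.2234, 0.0963, 0.0416] dr [-29.5, -4.45, 17.78]
```

Call:
arm_command:
  fingers: [1,1,1,1,1,1,1,1]
  travel:
    - [0.223,0.096,0.0]
    - [0.223,0.096,0.0]
    - [0.223,0.096,0.0]
    - [0.223,0.096,0.0]
    - [0.223,0.096,0.0]
    - [0.223,0.096,0.02]
    - [0.223,0.096,0.042]
    - [0.223,0.096,0.042]
  dr:
    - [-29.5,-4.5,17.8]
    - [-29.5,-4.5,17.8]
    - [-29.5,-4.5,17.8]
    - [-29.5,-4.5,17.8]
    - [-29.5,-4.5,17.8]
    - [-29.5,-4.5,17.8]
    - [-29.5,-4.5,17.8]
    - [-29.5,-4.5,17.8]

```text
time: 9.08
tool_pos: [0.5385, 0.0019, 0.2473]
tool_rot: [2.64, -0.003, 1.437]
contact_force: [-0.6, 0.0, -2.5]
opening: 0.0136
grip_force: 40.0
```

Call:
arm_command:
  fingers: [1,1,1]
  travel:
    - [0,0,0]
    - [0,0,0]
    - [0,0,0]
  dr:
    - [0,0,0]
    - [0,0,0]
    - [0,0,0]

```text
time: 9.33
tool_pos: [0.543, -0.0025, 0.2547]
tool_rot: [2.627, -0.003, 1.43]
contact_force: [0.3, 0.4, -1.0]
opening: 0.0141
grip_force: 40.0
```

```bash
cat >> h.py <<'E'
def trel(p,a=.521):
    q=np.array(p)-HINGE; X=D*np.cos(a)+Z*np.sin(a); N=-D*np.sin(a)+Z*np.cos(a)
    return np.array([q@X+.035,q@Y,q@N-.004])
def avg(n=4):
    S=[]
    for _ in range(n): read_camera('wrist'); S.append(observe())
    p=np.mean([s["tool_pos"] for s in S],0); F=np.mean([s["contact_force"] for s in S],0); R=Ro.from_euler('xyz',np.mean([np.mod(s["tool_rot"],2*np.pi) for s in S],0))
    e=p+R.apply([0,0,.068]); print("t",S[-1]["time"],"edge in tray",trel(e).round(4),"Ftool",R.inv().apply(F).round(2),"grip",S[-1]["grip_force"])
    print("err dr",(R.inv()*rot(82.1,29.85)).as_rotvec(degrees=True).round(2))
    return p,R
E
python3 -c "
from h import *
avg(6); c=read_camera('wrist'); cv2.imwrite('pics/w3.png',c['color'])"
```

```text
t 9.6333 edge in tray [ 0.1637 -0.0045  0.0378] Ftool [-0.45 -0.12  1.1 ] grip 39.9996954202652
err dr [-0.36 -0.08 -0.2 ]
```

View pics/w3.png

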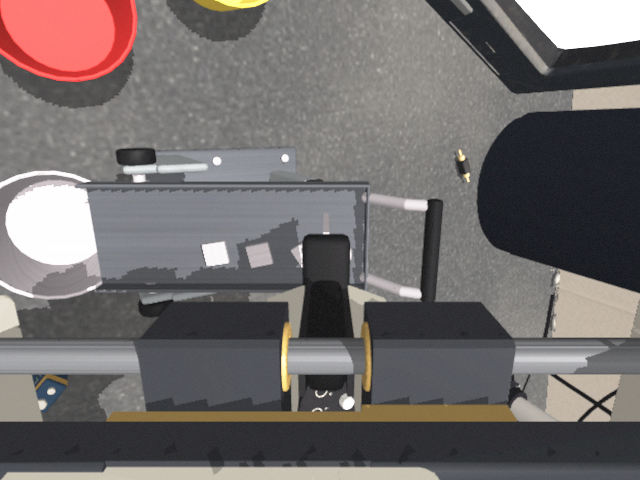

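The wrist view shows the blade hovering parallel across the tray, uphill of the rearmost plate near (300,255). Shifting slightly and descending.

Call:
arm_command:
  fingers: [1,1,1,1,1,1]
  travel:
    - [0.003,0.004,0.01]
    - [0.003,0.004,0.02]
    - [0.003,0.004,0.028]
    - [0.003,0.004,0.033]
    - [0.003,0.004,0.033]
    - [0.003,0.004,0.033]
  dr:
    - [-0.4,0,-0.2]
    - [-0.4,0,-0.2]
    - [-0.4,0,-0.2]
    - [-0.4,0,-0.2]
    - [-0.4,0,-0.2]
    - [-0.4,0,-0.2]

```text
time: 10.18
tool_pos: [0.5622, -0.0008, 0.2265]
tool_rot: [2.622, -0.001, 1.435]
contact_force: [-0.0, 0.1, -1.4]
opening: 0.0137
grip_force: 40.0
```

```bash
python3 -c "
from h import *
avg(5)"
```

```text
t 10.4333 edge in tray [ 0.1673 -0.0004  0.0046] Ftool [-0.31 -0.15  0.69] grip 39.99989032745361
err dr [-0.   -0.13  0.09]
```

Call:
arm_command:
  fingers: [1,1,1,1]
  travel:
    - [0,0,0.001]
    - [0,0,0.002]
    - [0,0,0.003]
    - [0,0,0.003]
  dr:
    - [0,0,0]
    - [0,0,0]
    - [0,0,0]
    - [0,0,0]

```text
time: 10.77
tool_pos: [0.5638, -0.001, 0.2242]
tool_rot: [2.621, -0.001, 1.435]
contact_force: [-0.2, 0.3, -1.1]
opening: 0.014
grip_force: 40.0
```

```bash
python3 -c "
from h import *
avg(4)"
```

```text
t 10.9667 edge in tray [ 0.167  -0.0004  0.0014] Ftool [-0.25 -0.58  0.66] grip 39.99989569187164
err dr [-0.03 -0.13  0.09]
```

Call:
arm_command:
  fingers: [1,1,1]
  travel:
    - [0,0,0.0007]
    - [0,0,0.0015]
    - [0,0,0.0015]
  dr:
    - [0,0,0]
    - [0,0,0]
    - [0,0,0]

```text
time: 11.22
tool_pos: [0.5645, -0.0011, 0.223]
tool_rot: [2.621, -0.001, 1.435]
contact_force: [-0.3, 0.4, -1.5]
opening: 0.0141
grip_force: 40.0
```

```bash
python3 -c "
from h import *
avg(4)"
```

```text
t 11.4167 edge in tray [ 1.67e-01 -4.00e-04 -1.00e-04] Ftool [-0.1  -0.89  1.09] grip 39.99984562397003
err dr [-0.03 -0.12  0.09]
```

Call:
arm_command:
  fingers: [1,1,1]
  travel:
    - [0,0,0.0005]
    - [0,0,0.001]
    - [0,0,0.001]
  dr:
    - [0,0,0]
    - [0,0,0]
    - [0,0,0]

```text
time: 11.67
tool_pos: [0.565, -0.0011, 0.2226]
tool_rot: [2.621, -0.001, 1.435]
contact_force: [-4.3, 0.2, 2.0]
opening: 0.0138
grip_force: 40.0
```

```bash
python3 -c "
from h import *
avg(4)"
```

```text
t 11.8667 edge in tray [ 0.1672 -0.0004 -0.0008] Ftool [-0.11 -1.81 -5.29] grip 40.00097036361694
err dr [-0.01 -0.13  0.09]
```

Contact at about 6 N. I'll lift about 0.8 mm, since the plates are 4 mm thick, and sweep down.

Call:
arm_command:
  fingers: [1,1,1,1,1,1,1,1]
  travel:
    - [0,0,-0.0008]
    - [0,-0.004,-0.0008]
    - [0,-0.01,-0.0008]
    - [0,-0.018,-0.0008]
    - [0,-0.026,-0.0008]
    - [0,-0.034,-0.0008]
    - [0,-0.042,-0.0008]
    - [0,-0.05,-0.0008]
  dr:
    - [0,0,0]
    - [0,0,0]
    - [0,0,0]
    - [0,0,0]
    - [0,0,0]
    - [0,0,0]
    - [0,0,0]
    - [0,0,0]

```text
time: 12.53
tool_pos: [0.5207, 0.0049, 0.1975]
tool_rot: [2.622, -0.001, 1.435]
contact_force: [0.5, -0.3, -1.3]
opening: 0.0136
grip_force: 40.0
```

```bash
python3 -c "
from h import *
avg(3)"
```

```text
t 12.6833 edge in tray [ 0.1148 -0.0004 -0.0004] Ftool [ 0.22 -1.59  0.7 ] grip 39.999688267707825
err dr [-0.16 -0.13  0.1 ]
```

Call:
arm_command:
  fingers: [1,1,1,1,1,1,1,1]
  travel:
    - [0,-0.007,0]
    - [0,-0.016,0]
    - [0,-0.025,0]
    - [0,-0.034,0]
    - [0,-0.043,0]
    - [0,-0.052,0]
    - [0,-0.06,0]
    - [0,-0.068,0]
  dr:
    - [0,0,0]
    - [0,0,0]
    - [0,0,0]
    - [0,0,0]
    - [0,0,0]
    - [0,0,0]
    - [0,0,0]
    - [0,0,0]

```text
time: 13.35
tool_pos: [0.4629, 0.0128, 0.1643]
tool_rot: [2.62, -0.001, 1.435]
contact_force: [1.1, -0.1, 2.2]
opening: 0.014
grip_force: 40.0
```

```bash
python3 -c "
from h import *
avg(3)
c=read_camera('wrist'); cv2.imwrite('pics/w4.png',c['color'])"
```

```text
t 13.5 edge in tray [ 0.0471 -0.0005 -0.0002] Ftool [-0.11 -0.53 -0.08] grip 39.99983310699463
err dr [-0.13 -0.13  0.09]
```

View pics/w4.png

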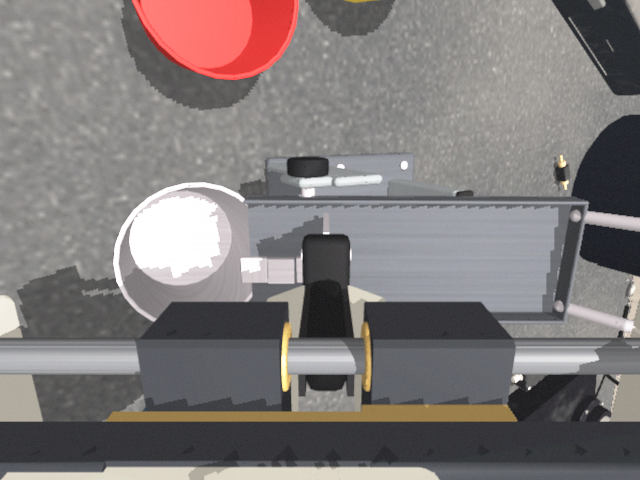

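The plates are in a row ahead of the blade at the mouth (240–300,270), with none left behind. Continuing past the edge.

Call:
arm_command:
  fingers: [1,1,1,1,1,1,1,1]
  travel:
    - [0,-0.006,0]
    - [0,-0.013,0]
    - [0,-0.02,0]
    - [0,-0.027,0]
    - [0,-0.035,0]
    - [0,-0.043,0]
    - [0,-0.051,0]
    - [0,-0.059,0]
  dr:
    - [0,0,0]
    - [0,0,0]
    - [0,0,0]
    - [0,0,0]
    - [0,0,0]
    - [0,0,0]
    - [0,0,0]
    - [0,0,0]

```text
time: 14.22
tool_pos: [0.412, 0.0198, 0.1493]
tool_rot: [2.637, -0.001, 1.435]
contact_force: [-0.4, -0.8, -0.4]
opening: 0.014
grip_force: 40.0
```

```bash
python3 -c "
from h import *
avg(4)
for n in('scene','top'):
    c=read_camera(n); cv2.imwrite(f'pics/{n}5.png',cv2.resize(c['color'][200:330,270:430],None,fx=3,fy=3))"
python3 -c "
import cv2,numpy as np
cv2.imwrite('pics/m5.png',np.vstack([cv2.imread('pics/scene5.png')[:300],cv2.imread('pics/top5.png')[-290:]]))"
```

```text
t 14.4167 edge in tray [-0.0045 -0.0006  0.0125] Ftool [-0.22 -1.2   0.67] grip 39.99960422515869
err dr [-0.97 -0.14  0.1 ]
```

View pics/m5.png

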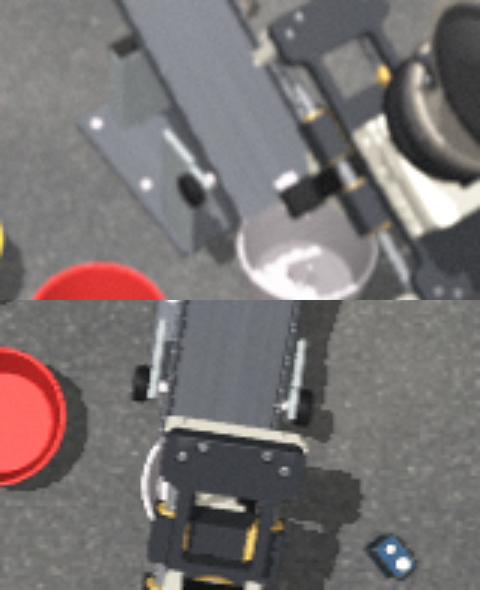

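One plate is still at the tray's lip at about (285,180) in the crop. The arm hit its reach limit and rose about 12 mm, so I need less tilt there.

```bash
python3 -c "
from h import *
print(observe()['qpos'].round(3))
c=read_camera('scene'); P=cloud(c); g=c['color'].min(-1)
L=np.array([trel(p) for p in P.reshape(-1,3)]).reshape(480,640,3)
m=((g>140)&(abs(L[...,1])<.033)&(L[...,0]>-.02)&(L[...,0]<.18)&(abs(L[...,2]-.003)<.006)).astype('uint8')
n,l,s,ce=cv2.connectedComponentsWithStats(m)
for i in range(1,n):
    if s[i,4]>5: print(s[i,4],ce[i],L[l==i].mean(0).round(4),L[l==i].min(0).round(4),L[l==i].max(0).round(4))
cu=(g>200)&(P[...,2]<.03)&(abs(P[...,0]-.43)<.04)&(abs(P[...,1]-.0146)<.04); print(cu.sum())
"
```

```text
[-0.142  0.032  2.322  0.015  0.282 -0.019]
386 [328.8238342  201.23056995] [ 0.1542 -0.0013 -0.0004] [ 0.1118 -0.0329 -0.003 ] [0.18   0.0299 0.0048]
7 [348.42857143 211.85714286] [ 0.1161 -0.0278  0.0003] [ 0.1118 -0.0304 -0.0024] [ 0.1203 -0.0249  0.0045]
6 [324.83333333 218.33333333] [ 0.1262  0.0248 -0.0008] [ 0.1249  0.0212 -0.0018] [0.1275 0.0295 0.0005]
10 [353.9 220. ] [ 0.0959 -0.0296  0.0004] [ 0.0902 -0.0316 -0.0023] [ 0.1021 -0.0266  0.0034]
12 [335.83333333 223.08333333] [ 0.1073  0.0084 -0.0012] [ 0.1019  0.0018 -0.0027] [0.1129 0.0113 0.0002]
25 [346.24 229.88] [ 0.085  -0.0039  0.0001] [ 0.0704 -0.0088 -0.0027] [0.0998 0.0018 0.004 ]
8 [358.375 251.   ] [ 0.0351 -0.0051 -0.0009] [ 0.0318 -0.0079 -0.003 ] [ 0.0391 -0.0011  0.0016]
9 [371.66666667 252.77777778] [ 0.0189 -0.0291 -0.0009] [ 0.0128 -0.0319 -0.0029] [ 0.0246 -0.0262  0.0014]
36 [364.36111111 259.05555556] [ 0.0148 -0.0069  0.0016] [ 0.0109 -0.0175 -0.0024] [0.0189 0.0033 0.0075]
190
```

```bash
cat >> h.py <<'E'
def edge(x,y,z,tilt,a=.521):
    R=rot(82.1,tilt); return tray(x,y,z,a)-R.apply([0,0,.068]),R
E
python3 -c "
from h import *
to(*edge(.042,-.001,.025,12))
to(*edge(-.012,-.001,.0005,12))"
```

```text
t 14.57 pos [0.4131 0.0196 0.1495] F [ 0.4 -0.6 -1.1] open 0.014 grip 40.0
  travel [-0.0002, 0.0648, -0.0106] dr [16.94, -0.12, 0.11]
t 14.57 pos [0.4131 0.0196 0.1495] F [ 0.4 -0.6 -1.1] open 0.014 grip 40.0
  travel [-0.0002, 0.0112, 0.0148] dr [16.94, -0.12, 0.11]
```

Call:
arm_command:
  fingers: [1,1,1,1,1,1,1,1]
  travel:
    - [0,0.0,-0.025]
    - [0,0.03,-0.035]
    - [0,0.065,-0.03]
    - [0,0.065,-0.025]
    - [0,0.065,-0.02]
    - [0,0.065,-0.02]
    - [0,0.065,-0.02]
    - [0,0.065,-0.02]
  dr:
    - [0,0,0]
    - [5,0,0]
    - [10,0,0]
    - [17,0,0]
    - [17,0,0]
    - [17,0,0]
    - [17,0,0]
    - [17,0,0]

```text
time: 15.23
tool_pos: [0.4578, 0.0136, 0.1972]
tool_rot: [2.935, -0.001, 1.436]
contact_force: [0.1, 0.3, -1.9]
opening: 0.0132
grip_force: 40.0
```

```bash
python3 -c "
from h import *
p,R=avg(3)
to(*edge(.042,-.001,.0005,12),(p,R))
c=read_camera('wrist'); cv2.imwrite('pics/w6.png',c['color'])"
```

```text
t 15.3833 edge in tray [ 0.0405 -0.0006  0.0348] Ftool [0.48 0.   1.17] grip 39.99982953071594
err dr [-17.96  -0.13   0.12]
t 15.38 pos [0.4585 0.0135 0.1982] F [ 0.2  0.2 -1.1] open 0.0137 grip 40.0
  travel [-0.0004, 0.0119, 0.0321] dr [-0.11, -0.11, 0.14]
```

View pics/w6.png

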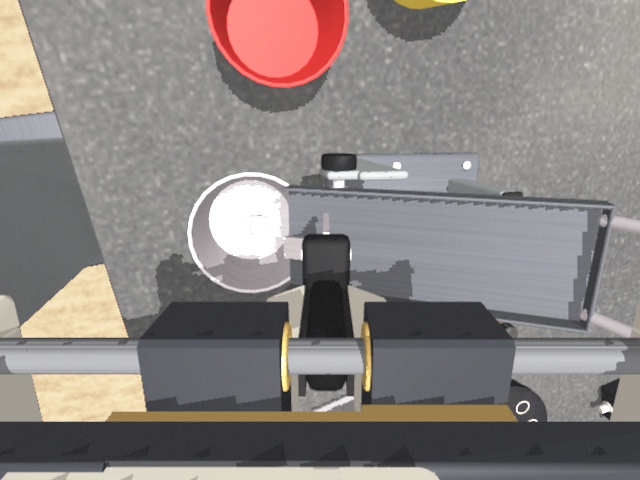

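The last plate sits at the lip (297,247), and the blade is uphill of it. Descending and sweeping with the lesser tilt.

Call:
arm_command:
  fingers: [1,1,1,1,1]
  travel:
    - [0,0.012,0.01]
    - [0,0.012,0.02]
    - [0,0.012,0.028]
    - [0,0.012,0.031]
    - [0,0.012,0.031]
  dr:
    - [0,0,0]
    - [0,0,0]
    - [0,0,0]
    - [0,0,0]
    - [0,0,0]

```text
time: 15.85
tool_pos: [0.4767, 0.011, 0.1696]
tool_rot: [2.936, -0.001, 1.435]
contact_force: [0.8, 0.4, -0.9]
opening: 0.0137
grip_force: 40.0
```

```bash
python3 -c "
from h import *
p,R=avg(3)
for x in(.042,.03,0,-.012): to(*edge(x,-.001,.0005,12),(p,R))"
```

```text
t 16.0 edge in tray [ 0.0435 -0.0006  0.0014] Ftool [ 0.17 -0.15  0.72] grip 39.99980270862579
err dr [-17.96  -0.12   0.11]
t 16.0 pos [0.4775 0.0109 0.1708] F [-0.9  0.8 -0.1] open 0.014 grip 40.0
  travel [-0.0003, -0.0013, 0.0014] dr [-0.11, -0.1, 0.13]
t 16.0 pos [0.4775 0.0109 0.1708] F [-0.9  0.8 -0.1] open 0.014 grip 40.0
  travel [-0.0003, -0.0127, 0.0051] dr [-0.11, -0.1, 0.13]
t 16.0 pos [0.4775 0.0109 0.1708] F [-0.9  0.8 -0.1] open 0.014 grip 40.0
  travel [-0.0002, -0.0412, 0.0143] dr [-0.11, -0.1, 0.13]
t 16.0 pos [0.4775 0.0109 0.1708] F [-0.9  0.8 -0.1] open 0.014 grip 40.0
  travel [-0.0002, -0.0527, 0.018] dr [-0.11, -0.1, 0.13]
```

Call:
arm_command:
  fingers: [1,1,1,1,1,1,1,1]
  travel:
    - [0,-0.004,0.0023]
    - [0,-0.01,0.0042]
    - [0,-0.017,0.0065]
    - [0,-0.024,0.0087]
    - [0,-0.031,0.011]
    - [0,-0.038,0.0133]
    - [0,-0.045,0.0155]
    - [0,-0.053,0.018]
  dr:
    - [0,0,0]
    - [0,0,0]
    - [0,0,0]
    - [0,0,0]
    - [0,0,0]
    - [0,0,0]
    - [0,0,0]
    - [0,0,0]

```text
time: 16.67
tool_pos: [0.4291, 0.0175, 0.1415]
tool_rot: [2.934, -0.001, 1.435]
contact_force: [-0.7, -0.0, -1.8]
opening: 0.0139
grip_force: 40.0
```

```bash
python3 -c "
from h import *
p,R=avg(3)
c=read_camera('scene'); cv2.imwrite('pics/s7.png',cv2.resize(c['color'][200:330,290:430],None,fx=4,fy=4))"
```

```text
t 16.8167 edge in tray [-0.0145 -0.0006  0.0006] Ftool [-0.1  -0.63  1.76] grip 39.99976336956024
err dr [-18.08  -0.12   0.12]
```

View pics/s7.png

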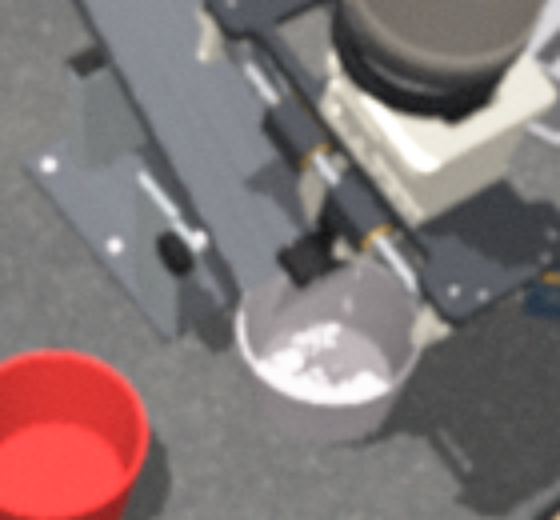

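The lip is clear and the plates appear to be in the cup. Lifting, and then I'll check the cup on the way to the rest.

Call:
arm_command:
  fingers: [1,1,1,1,1]
  travel:
    - [0,0,-0.03]
    - [0,0,-0.065]
    - [0,0,-0.1]
    - [0,0,-0.11]
    - [0,0,-0.11]
  dr:
    - [0,0,0]
    - [0,0,0]
    - [0,0,0]
    - [0,0,0]
    - [0,0,0]

```text
time: 17.28
tool_pos: [0.4091, 0.0201, 0.253]
tool_rot: [2.926, -0.001, 1.436]
contact_force: [0.4, 0.1, -1.4]
opening: 0.0139
grip_force: 40.0
```

```bash
python3 -c "
from h import *
to([.4869,-.2372,.2],rot(100.2))"
```

```text
t 17.28 pos [0.4091 0.0201 0.253 ] F [ 0.4  0.1 -1.4] open 0.0139 grip 40.0
  travel [-0.2445, 0.098, 0.0753] dr [12.25, 1.86, -17.89]
```

Call:
arm_command:
  fingers: [1,1,1,1,1,1,1,1]
  travel:
    - [-0.245,0.098,0.03]
    - [-0.245,0.098,0.03]
    - [-0.245,0.098,0.03]
    - [-0.245,0.098,0.03]
    - [-0.245,0.098,0.05]
    - [-0.245,0.098,0.075]
    - [-0.245,0.098,0.075]
    - [-0.245,0.098,0.075]
  dr:
    - [12.25,1.9,-17.9]
    - [12.25,1.9,-17.9]
    - [12.25,1.9,-17.9]
    - [12.25,1.9,-17.9]
    - [12.25,1.9,-17.9]
    - [12.25,1.9,-17.9]
    - [12.25,1.9,-17.9]
    - [12.25,1.9,-17.9]

```text
time: 17.95
tool_pos: [0.4842, -0.2422, 0.1895]
tool_rot: [-3.129, -0.006, 1.745]
contact_force: [-0.7, 2.0, -0.9]
opening: 0.0139
grip_force: 40.0
```

Call:
arm_command:
  fingers: [1,1,1]
  travel:
    - [0,0,0]
    - [0,0,0]
    - [0,0,0]
  dr:
    - [0,0,0]
    - [0,0,0]
    - [0,0,0]

```text
time: 18.2
tool_pos: [0.4846, -0.2366, 0.1961]
tool_rot: [-3.135, -0.003, 1.75]
contact_force: [-0.2, -0.1, -1.7]
opening: 0.0139
grip_force: 40.0
```

```bash
python3 -c "
from h import *
p,R=avg(4)
to([.4869,-.2372,.0762],rot(100.2),(p,R))
c=read_camera('scene'); d=read_camera('top')
a=cv2.resize(c['color'][180:320,290:430],(400,400),interpolation=2);b=cv2.resize(d['color'][200:340,270:410],(400,400),interpolation=2)
cv2.imwrite('pics/m8.png',np.hstack([a,b]))"
```

```text
t 18.4 edge in tray [ 0.0793 -0.2447  0.0095] Ftool [ 0.13 -0.12  0.76] grip 39.99967932701111
err dr [-29.97  -4.8   17.76]
t 18.4 pos [ 0.4848 -0.2367  0.1969] F [-0.5  0.4 -1.4] open 0.0139 grip 40.0
  travel [-0.0013, 0.0027, 0.1206] dr [-0.35, -0.12, 0.08]
```

View pics/m8.png

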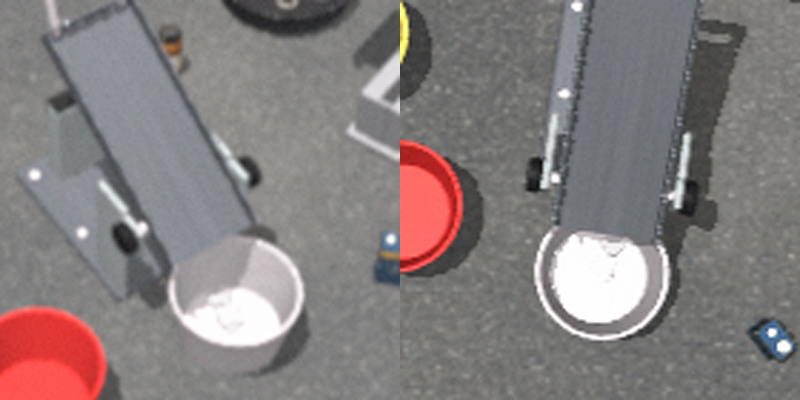

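The tray is empty, and the plates lie in the cup (about (230,310) left, (610,260) right). Returning the scraper.

Call:
arm_command:
  fingers: [1,1,1,1,1,1,1,1]
  travel:
    - [-0.0013,0.0025,0.03]
    - [-0.0013,0.0025,0.06]
    - [-0.0013,0.0025,0.075]
    - [-0.0013,0.0025,0.09]
    - [-0.0013,0.0025,0.105]
    - [-0.0013,0.0025,0.115]
    - [-0.0013,0.0025,0.1195]
    - [-0.0013,0.0025,0.1195]
  dr:
    - [0,0,0]
    - [0,0,0]
    - [0,0,0]
    - [0,0,0]
    - [0,0,0]
    - [0,0,0]
    - [0,0,0]
    - [0,0,0]

```text
time: 19.17
tool_pos: [0.4863, -0.2378, 0.0769]
tool_rot: [-3.134, -0.003, 1.749]
contact_force: [0.3, -0.0, -1.2]
opening: 0.0139
grip_force: 40.0
```

```bash
python3 -c "
from h import *
p,R=avg(3); to([.4869,-.2372,.0762],rot(100.2),(p,R))"
```

```text
t 19.3167 edge in tray [ 0.0216 -0.2461 -0.0954] Ftool [ 0.15 -0.17  1.49] grip 39.999656081199646
err dr [-29.98  -4.79  17.69]
t 19.32 pos [ 0.4868 -0.2382  0.0771] F [-0.4  0.5 -1.4] open 0.0139 grip 40.0
  travel [0.0009, 0.0003, 0.0009] dr [-0.36, -0.13, 0.02]
```

Call:
arm_command:
  fingers: [1,1,-0.2,-0.2,-0.2,-0.2,-0.2,-0.2]
  travel:
    - [0,0,0.0007]
    - [0,0,0.0007]
    - [0,0,0.0007]
    - [0,0,0.0007]
    - [0,0,0.0007]
    - [0,0,0.0007]
    - [0,0,0.0007]
    - [0,0,0.0007]
  dr:
    - [0,0,0]
    - [0,0,0]
    - [0,0,0]
    - [0,0,0]
    - [0,0,0]
    - [0,0,0]
    - [0,0,0]
    - [0,0,0]

```text
time: 19.98
tool_pos: [0.4863, -0.238, 0.0757]
tool_rot: [-3.134, -0.003, 1.749]
contact_force: [1.1, 0.4, -0.6]
opening: 0.0494
grip_force: 0.0
```

Call:
arm_command:
  fingers: [-0.2,-0.2,-0.2,-0.2,-0.2,-0.2,-0.2,-0.2]
  travel:
    - [0,0,-0.01]
    - [0,0,-0.03]
    - [0,0,-0.06]
    - [0,0,-0.09]
    - [0,0,-0.12]
    - [0,0,-0.13]
    - [0,0,-0.13]
    - [0,0,-0.13]
  dr:
    - [0,0,0]
    - [0,0,0]
    - [0,0,0]
    - [0,0,0]
    - [0,0,0]
    - [0,0,0]
    - [0,0,0]
    - [0,0,0]

```text
time: 20.65
tool_pos: [0.4872, -0.2381, 0.2058]
tool_rot: [-3.135, -0.003, 1.749]
contact_force: [0.2, 0.9, -0.5]
opening: 0.0556
grip_force: 0.0
```

```bash
python3 -c "
from h import *
c=read_camera('wrist'); P=cloud(c); z=P[...,2]
n=(abs(P[...,0]-.4857)<.06)&(abs(P[...,1]+.236)<.06)
for k,a,b in(('rest',.045,.058),('sh',.06,.068),('handle',.116,.128)):
    m=(n&(z>a)&(z<b)).astype('uint8'); q,l,s,_=cv2.connectedComponentsWithStats(m)
    Q=P[l==1+np.argmax(s[1:,4])]; print(k,len(Q),cv2.minAreaRect(Q[:,:2].astype('f')),Q[:,2].mean())
c=read_camera('scene'); P=cloud(c); L=(P-HINGE).reshape(-1,3); x=L@D;y=L@Y;z=L[:,2]
m=(abs(y)<.03)&(x>-.03)&(x<.125)&(abs(z-.5726*x-.005)<.015)
print('angle',np.arctan(np.polyfit(x[m],z[m],1)[0]))
o=observe();print(o['time'],o['opening'],o['tool_pos'])"
```

```text
rest 2713 ((0.48752161860466003, -0.23769789934158325), (0.04394536092877388, 0.07425321638584137), 10.50901985168457) 0.052539684711090606
sh 1028 ((0.48639097809791565, -0.23758724331855774), (0.022567767649888992, 0.055011242628097534), 10.601919174194336) 0.06416081339347174
handle 615 ((0.48662036657333374, -0.23753833770751953), (0.013722782023251057, 0.019108371809124947), 10.046333312988281) 0.12159366697818573
angle 0.5215118944009454
20.75 0.05509455574164032 [ 0.48653963 -0.23773006  0.20414265]
```

Scraper is seated at the same heights as at the start, and the tray is at 0.52.

```bash
python3 -c "
from h import *
print(hand_in())"
```

```text
the job is handed in; nothing more can be done
None
```

I handed the job in at about 21 s: the tray is tipped to 0.52 rad, the plates are in the cup by the camera views (the last one took a second pass), and the scraper is back in its rest; the hand-in returned no verdict.

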